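# Swing out the folded hook and hang the large change gear on it

### The job

Swing the folded steel hook on the tool board right out to its stop. Take the larger of the two gears from the wooden rack, hang it by its bore on the hook behind the turned-up end, and press it firmly but not roughly back against the hook's shoulder. Let it hang there with the hook fully out, and leave the other things where they are.

Things in the scene. Friction and masses are not known exactly. Their poses are not given: they have to be found in the camera images.
- swing (a joint): Vertical hinge of the hook, rad. 0: bar folded flat along the board, pointing along the board's +x; pi/2: fully out, square to the board, on a hard stop. Starts at 0 to 0.3. Stiff friction hinge: about 0.4 N m (5 N at mid-bar) moves it, it stays where left, so a sideways push on the bar also folds it back in.
- hook: Steel hook arm. Origin on the hinge pin at bar-axis height; x along the bar to its tip, z up. Round bar 14 mm thick; flange-like shoulder (40 mm wide, hook_c2) with its outer face at x=30 mm; bar straight to x=102, then turned up to end at x=119, 17 mm above the axis. The shoulder wants a firm push of about 10 N (6 at least); over 35 N in all between gear and hook overloads the hinge.
- board: Upright grey perforated steel tool board, 400 x 16 mm, fixed; three spanners hang at its +x end. Origin on its face straight below the hinge pin; x along the face, y out of the face, z up. The hinge pin is 40 mm out of the face, the bar axis 215 mm above the origin and 30 mm below the board's top edge; 33 mm is free behind the folded bar. Its height over the bench varies by 30 mm.
- gear: The larger steel gear, to be hung: 110 mm outside diameter, 12 mm thick, 28 mm bore, 0.55 to 0.75 kg. Stands on edge in a slot of the rack. Origin at its centre, own y is its axis. In the rack the centre is 69 mm above the bench. The bore just passes the turned-up end when its centre is 5 mm above the bar axis (2 mm play); hanging, its centre is 7 mm below the axis, and 36 mm from the pin when home.
- rack: Low wooden gear rack 130 x 170 mm, 37 mm high, fixed on the bench. Origin under its centre, z up. Two slots across its y, 45 mm either side of the centre; the gears' axes lie along its y. Which gear is in which slot changes.
- small_gear: The smaller steel gear, 84 mm diameter, 12 mm thick, in the other slot of the rack, centre 52 mm above the bench; leave it there. Origin at its centre, own y is its axis.
- oil: White oil bottle with a black cap, 48 mm diameter, 115 mm high, standing on the bench; leave it. Origin under its centre.
- driver: Screwdriver with a black handle lying on the bench; leave it. Origin near its middle, handle towards its own -x.
Not all that is in view belongs to the job. Leave any purple or red look-alike of the gear alone.

How it is judged (in metres and radians):
On the way, in this order (a step that is already met when the one before it is completed fails the run):
1. the hook is swung out to its stop (value of joint swing above 1.545 rad), for 0.2 s.
2. the large gear is threaded onto the bar behind the turned-up end (x of gear in the frame of hook between 0.03 and 0.092 m and y of gear in the frame of hook between -0.012 and 0.012 m and z of gear in the frame of hook between -0.012 and 0.012 m and angle between the y axis of gear and the x axis of hook, either way round below 0.25 rad), for 0.1 s.
3. the gear is pressed firmly back against the hook's shoulder (x of gear in the frame of hook between 0.033 and 0.038 m and contact force between gear and hook_c2 above 6 N and contact force between the fingers and gear above 1 N), for 0.2 s.
At the end, for the whole second after the job is handed in: The hook is out on its stop (within about 2 degrees); the large gear hangs freely by its bore on the bar, at rest, its face square to the bar and within about 2.5 mm of the shoulder (centre 36 mm from the hinge pin, 7 mm below the bar axis, within 3.5 to 4 mm); nothing holds it (value of joint swing above 1.53 rad and x of gear in the frame of hook between 0.033 and 0.0385 m and y of gear in the frame of hook between -0.004 and 0.004 m and z of gear in the frame of hook between -0.0105 and -0.0035 m and angle between the y axis of gear and the x axis of hook, either way round below 0.12 rad and linear speed of gear below 0.02 m/s and contact force between gear and hook above 3 N); the robot touches nothing.
It fails at once if the gear bears on the hook with more than 35 N (contact force between gear and hook above 35 N).
It fails at once if the smaller gear is shifted by more than 30 mm (distance of small_gear from where it was at the start of the episode above 0.03 m).
It fails at once if the oil bottle is shifted by more than 30 mm (distance of oil from where it was at the start of the episode above 0.03 m).
It fails at once if the screwdriver is shifted by more than 30 mm (distance of driver from where it was at the start of the episode above 0.03 m).
It also fails if it takes over 72 s, if anything falls off the work surface, if the arm or the gripper's body presses on something with over 40 N, if the wrist force passes 120 N, or if a joint passes its speed limit or range.

### The arm

A 7-joint arm with a two-finger parallel gripper is mounted at the origin on the work surface. World frame = base frame: x ahead of the robot, y to its left, z up, the work surface at z = 0. Lengths are in m, angles in degrees, forces in N, time in s.
With the tool pointing down it reaches from about 0.375 to 0.925 m from the base axis. Payload 3.1 kg.
Tool frame: the origin (TCP) lies between the finger pads; the fingertips stand 22 mm ahead of it and the grasp point (between the pads) lies 3 mm ahead of it; z points along the fingers, y is the direction in which the jaws open and shut (so a half turn about z gives the same grasp; the last joint's range is limited). The gripper opens to 85 mm and grips with 20 to 120 N. Pads are 22 mm wide; open, the fingers measure 114 mm over their backs; the gripper's body (76 mm by 85 mm) begins 54 mm behind the grasp point. The pads swing forward as they close: fully open they stand 13 mm farther back than shut.
Start: joints at [69.454, 21.939, 2.515, 91.553, -1.026, 66.532, -2.859], TCP at [0.168, -0.628, 0.253] pointing down, gripper open.
Joint ranges: [-149.38, 149.38], [-23.57, 123.04], [-84.95, 90], [0, 143.3], [-89.99, 269.99], [3.08, 112.72], [-163.45, 163.45]. Speed limits (degrees/s): [159.86, 159.86, 180, 180, 180, 180, 180].

### API

Orientations are given as a 3x3 rotation matrix whose columns are the frame's x, y, z axes.
In Python, from rig import ctrl, capture, camera_model, order, readout gives the robot as it stands. Calls block until the motion is done:
- ctrl.goto(position, orientation): joint-space move of the TCP to a pose.
- ctrl.servo_line(position, orientation=None, v=0.15, f_stop=None): straight line of the TCP; orientation=None keeps the orientation; v is the mean speed in m/s. With f_stop (N) it stops when the force on the tool has changed by that much, and returns True; else False.
- ctrl.goto_joints(angles): joint-space move.
- ctrl.gripper_to(opening): finger opening in m; the grip force is fixed at half the most; returns when the fingers have stopped.
- ctrl.dwell(seconds).
- ctrl.solve_ik(position, orientation): joint angles nearest the present ones, or None.
- capture(name): name is "scene" or "top" or "wrist"; returns the picture (420x560x3 uint8, blue, green, red); there is no depth.
- camera_model(name): a dict with "fx", "fy", "cx", "cy" (pixels), "xyz" and "orientation" of the camera in the world. Camera axes: x right, y up, looking along -z (the intrinsics and any distortion apply to the point x, -y, -z); pixel columns grow to the right and rows downward; lengths in m; the calibration is good to about 2 mm. A picture is of the moment at which its call begins: read the wrist's pose just before it. camera_model takes no time and is no camera call; for the wrist camera it gives the pose at the moment of the call.
A pose or a line that the arm cannot do raises ctrl.Unreachable and nothing moves.
- order.hand_in(): hands the job in, once; it reports no verdict.
Readings, each from a call of its own:
- readout.read_t(): time.
- readout.read_joint_pos(): joint angles.
- readout.read_dq(): joint speeds.
- readout.read_effort(): joint torques, N m.
- readout.read_tcp_pos(): TCP position.
- readout.read_ee_rot(): TCP orientation.
- readout.read_wrist_force(): force on the tool from outside, world axes, zero at the start.
- readout.read_torque(): the same for the moment, N m.
- readout.read_finger_gap(): finger opening in m.
Only numpy, scipy, OpenCV 4.12 (cv2) and the standard library are available. Lean on these libraries where they do the work, as an engineer would, in place of code of your own. Each camera call takes 0.05 s, during which the arm holds its last target.

## Working session

There is one attempt and no reset: what is moved stays moved. The work goes in short steps, each a Python script; the robot and the scene stay as the last script left them, time stands still between calls to the robot, and variables do not carry over. Pictures are saved under pics/ and viewed, and the job is handed in when it is done.

```bash
ls; mkdir -p pics; python3 - <<'E'
from rig import ctrl, capture, camera_model, order, readout
import cv2,numpy as np
for n in ["scene","top","wrist"]:
    m=camera_model(n); print(n,{k:np.round(v,4).tolist() if not isinstance(v,str) else v for k,v in m.items()})
    cv2.imwrite(f"pics/{n}0.png",capture(n))
print(readout.read_t(),readout.read_tcp_pos(),readout.read_ee_rot())
E
```

```text
pics
scene {'fx': 455.3629, 'fy': 455.3629, 'cx': 278.2194, 'cy': 219.8148, 'xyz': [1.2827, 0.3111, 0.6254], 'orientation': [[-0.2831, -0.531, 0.7987], [0.9589, -0.1711, 0.2261], [0.0166, 0.8299, 0.5577]]}
top {'fx': 384.9542, 'fy': 384.9542, 'cx': 274.2914, 'cy': 212.7389, 'xyz': [0.3736, 0.112, 1.0379], 'orientation': [[0.0895, 0.9751, -0.2027], [-0.996, 0.0885, -0.0138], [0.0044, 0.2031, 0.9791]]}
wrist {'fx': 343.2136, 'fy': 343.2136, 'cx': 280.1232, 'cy': 210.2486, 'xyz': [0.2387, -0.6091, 0.3734], 'orientation': [[0.2569, 0.9244, 0.282], [-0.9664, 0.2466, 0.0721], [-0.0029, -0.2911, 0.9567]]}
0.15 [ 0.16739844 -0.62735226  0.25214379] [[ 9.66173761e-01  2.57891121e-01 -6.57686166e-04]
 [ 2.57891934e-01 -9.66171664e-01  2.01651133e-03]
 [-1.15397370e-04 -2.11791229e-03 -9.99997751e-01]]
```

View pics/scene0.png

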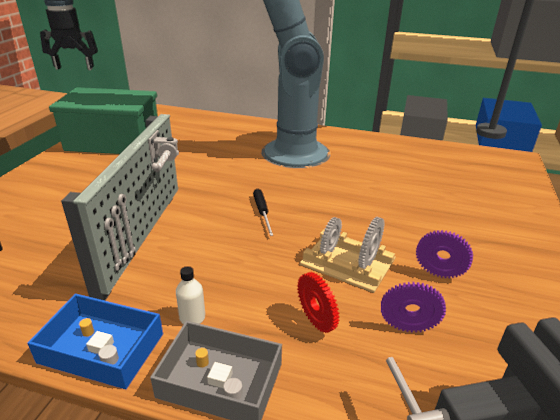

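View pics/top0.png

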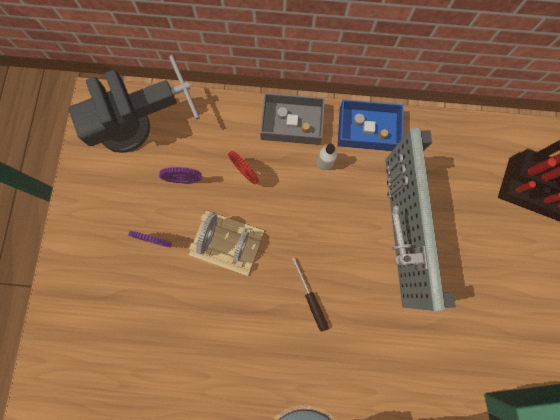

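View pics/wrist0.png

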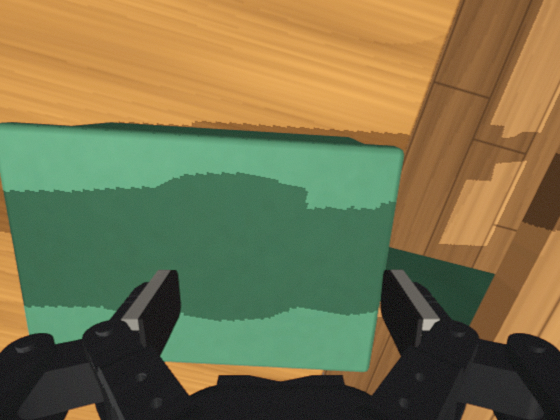

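Candidates (top / scene pixels): the left grey gear in the rack is at (206,235) / (372,243), and the other grey gear is at (240,246) / (331,236). The decoys are purple at (180,176) and (150,239), and red at (243,167). By the description I choose the larger grey gear in the rack. I'll check that with close crops.

```bash
python3 - <<'E'
import cv2,numpy as np
s=cv2.imread("pics/scene0.png");t=cv2.imread("pics/top0.png")
def crop(im,x0,y0,w,h,k): return cv2.resize(im[y0:y0+h,x0:x0+w],None,fx=k,fy=k,interpolation=cv2.INTER_CUBIC)
cv2.imwrite("pics/c1.png",crop(t,180,200,100,80,8))
cv2.imwrite("pics/c2.png",crop(s,295,205,110,90,7))
cv2.imwrite("pics/c3.png",crop(t,375,125,85,190,3.1))
cv2.imwrite("pics/c4.png",crop(s,60,110,130,190,3.1))
a=cv2.imread("pics/c3.png");b=cv2.imread("pics/c4.png")
cv2.imwrite("pics/c34.png",np.hstack([a,b]))
E
```

```text
(no output)
```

View pics/c1.png

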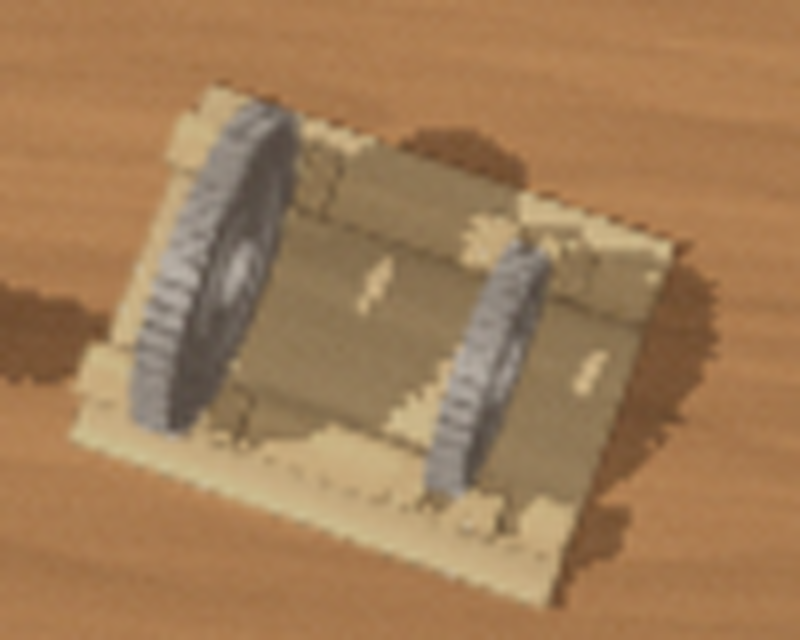

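View pics/c2.png

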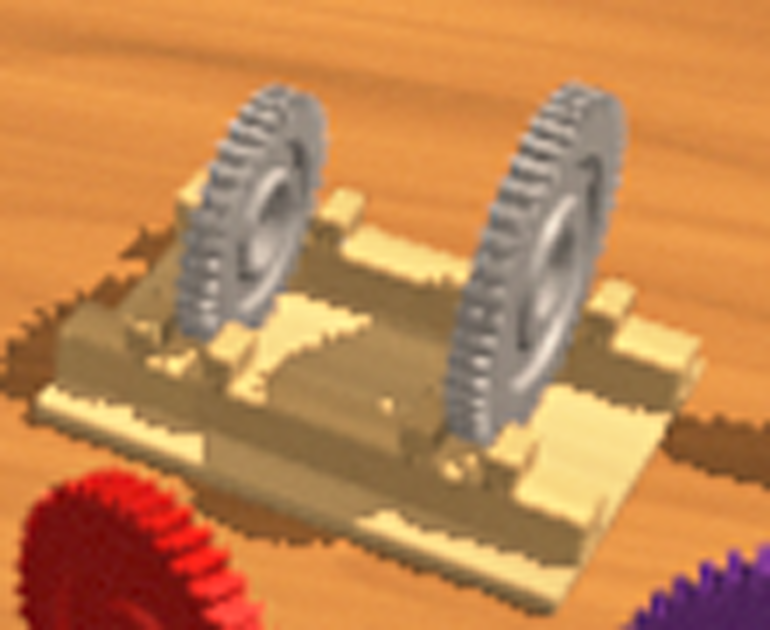

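View pics/c34.png

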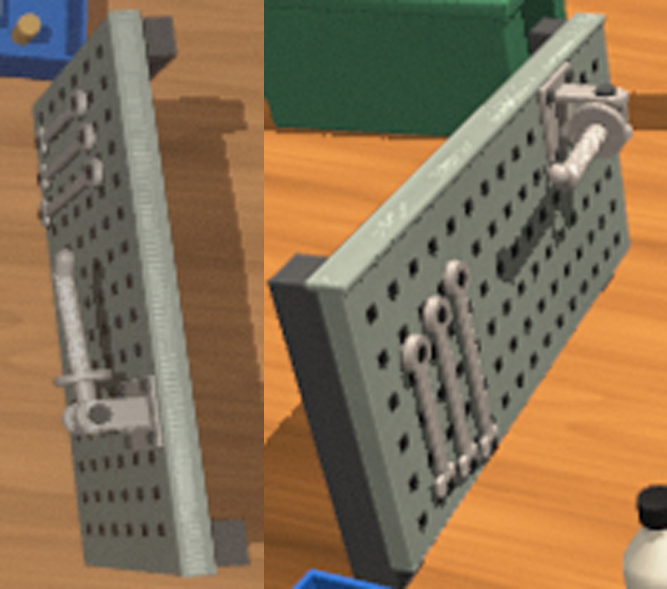

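The crops confirm the choice. The left gear in the top crop, on the right in the scene crop, is clearly the larger grey one. The bar is folded and slightly turned out. I'll triangulate the key points from the two fixed views.

```bash
cat > h.py <<'E'
import numpy as np,cv2
from rig import ctrl, capture, camera_model, order, readout
def ray(m,px):
    d=np.array([(px[0]-m['cx'])/m['fx'],-(px[1]-m['cy'])/m['fy'],-1.0])
    d=np.array(m['orientation'])@d
    return np.array(m['xyz']),d/np.linalg.norm(d)
def tri(*obs):
    A=np.zeros((3,3));b=np.zeros(3);R=[]
    for m,p in obs:
        o,d=ray(m,p);M=np.eye(3)-np.outer(d,d);A+=M;b+=M@o;R.append((o,d))
    x=np.linalg.solve(A,b)
    return x,[float(np.linalg.norm(np.cross(x-o,d)))*1000 for o,d in R]
def onz(m,p,z):
    o,d=ray(m,p);return o+d*(z-o[2])/d[2]
def proj(m,x):
    c=np.array(m['orientation']).T@(np.asarray(x)-np.array(m['xyz']))
    return np.array([m['cx']+m['fx']*c[0]/-c[2],m['cy']-m['fy']*c[1]/-c[2]])
E
python3 - <<'E'
from h import *
np.set_printoptions(precision=4,suppress=True)
T=camera_model("top");S=camera_model("scene")
t=lambda x,y:(T,(x/3.1+375,y/3.1+125)); s=lambda x,y:(S,((x-263.5)/3.1+60,y/3.1+110))
g=lambda x,y:(T,(x/8+180,y/8+200)); h=lambda x,y:(S,(x/7+295,y/7+205))
for n,a,b in [("cap",t(100,413),s(606,90)),("tip",t(64,258),s(563,174)),("b+x",t(109,12),s(318,285)),("b-x",t(180,573),s(581,15)),
  ("gearB bore",g(236,283),h(553,262)),("gear s bore",g(510,365),h(266,232)),("gearB top",g(215,262),h(575,90)),("gearS top",g(492,355),h(280,90))]:
    print(n,*tri(a,b))
print("rack corners z.037/0",[onz(T,(x/8+180,y/8+200),0.0)[:2] for x,y in [(72,437),(212,85),(675,245),(548,605)]])
E
```

```text
cap [ 0.4701 -0.1657  0.2179] [1.1411930505432673, 1.1411930505433006]
tip [ 0.5788 -0.1406  0.2097] [1.420472589336217, 1.420472589336262]
b+x [ 0.7651 -0.1701  0.2278] [6.043576500721573, 6.043576500721588]
b-x [ 0.3715 -0.2269  0.2262] [8.026386529561202, 8.026386529561222]
gearB bore [0.5009 0.2906 0.0645] [5.579422303513694, 5.5794223035137]
gear s bore [0.4845 0.2029 0.0448] [5.966318634345046, 5.966318634344986]
gearB top [0.4988 0.288  0.1235] [6.361413594195092, 6.361413594195163]
gearS top [0.4815 0.2034 0.0957] [4.925205248402702, 4.925205248402646]
rack corners z.037/0 [array([0.4531, 0.3449]), array([0.5775, 0.3132]), array([0.5364, 0.1492]), array([0.412 , 0.1798])]
```

Triangulation puts the hinge pin near (0.470,-0.166), the bar axis near z≈0.2, the board yaw near 8°, and the large gear near (0.50,0.29). Next I'll raise the arm and look at the hook from two places with the wrist camera.

```bash
cat >> h.py <<'E'
def Rd(yaw):  # tool down, tool x at yaw deg
    c,s=np.cos(np.radians(yaw)),np.sin(np.radians(yaw))
    return np.array([[c,s,0],[s,-c,0],[0,0,-1.]])
def snap(name,fn):
    m=camera_model(name); im=capture(name); cv2.imwrite(fn,im)
    import pickle; pickle.dump(m,open(fn+'.pkl','wb')); return m,im
def loadm(fn):
    import pickle; return pickle.load(open(fn+'.pkl','rb'))
E
python3 - <<'E'
from h import *
ctrl.servo_line([0.168,-0.628,0.40],v=0.25)
ctrl.goto([0.50,-0.12,0.38],Rd(-77))
snap("wrist","pics/w1.png")
ctrl.goto([0.50,-0.10,0.38],Rd(8))
snap("wrist","pics/w2.png")
print(readout.read_t(),readout.read_joint_pos(),readout.read_tcp_pos(),readout.read_wrist_force())
E
```

```text
4.6083 [ 35.58387388   3.14244072 -29.78116842  99.7000598    1.60081676
  77.5746795  -76.55897928] [ 0.49998414 -0.10025395  0.38001679] [-0.31425056  0.18873126  0.0581217 ]
```

View pics/w1.png

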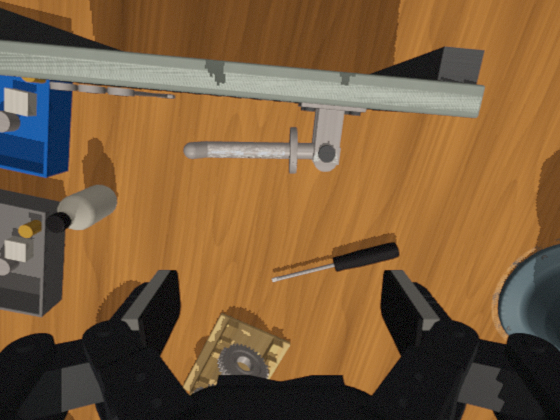

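View pics/w2.png

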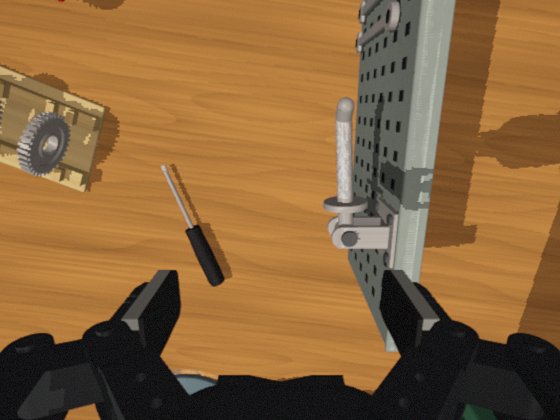

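w1 shows the pin cap at (326,153), the bar tip at (190,150) and the shoulder at (294,150). w2 shows them at (347,238), (346,105) and (346,203). I'll enlarge both for accurate points.

```bash
python3 - <<'E'
import cv2,numpy as np
a=cv2.imread("pics/w1.png");b=cv2.imread("pics/w2.png")
cv2.imwrite("pics/w1c.png",cv2.resize(a[80:200,170:370],None,fx=4,fy=4,interpolation=cv2.INTER_CUBIC))
cv2.imwrite("pics/w2c.png",cv2.resize(b[80:270,300:450],None,fx=3.1,fy=3.1,interpolation=cv2.INTER_CUBIC))
E
```

```text
(no output)
```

View pics/w1c.png

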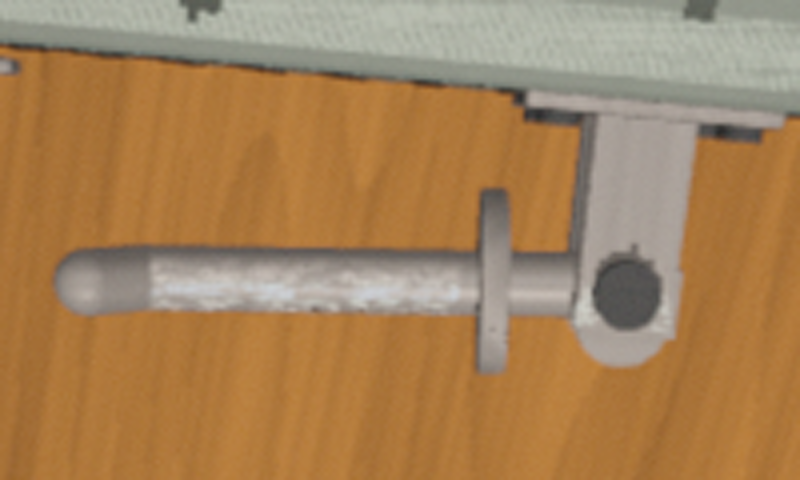

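View pics/w2c.png

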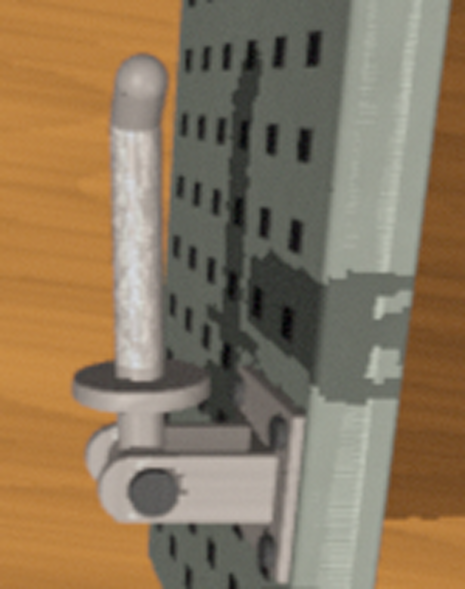

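```bash
python3 - <<'E'
from h import *
np.set_printoptions(precision=4,suppress=True)
A=loadm("pics/w1.png");B=loadm("pics/w2.png");T=camera_model("top");S=camera_model("scene")
a=lambda x,y:(A,(x/4+170,y/4+80)); b=lambda x,y:(B,(x/3.1+300,y/3.1+80))
for n,p,q in [("cap",a(627,293),b(154,492)),("shoulder c",a(488,281),b(140,380)),("dome",a(88,281),b(142,78)),("brk lower tip",a(620,366),b(88,455))]:
    print(n,*tri(p,q))
def plane(p,q): 
    o,d1=ray(*p);_,d2=ray(*q);n=np.cross(d1,d2);return o,n/np.linalg.norm(n)
o1,n1=plane(a(470,282),a(160,278.5)); o2,n2=plane(b(137.5,370),b(137,140))
d=np.cross(n1,n2);d/=np.linalg.norm(d)
for x in (0.5,0.55):
    # point with world x
    M=np.array([n1,n2,[1,0,0]]);print("axis pt",np.linalg.solve(M,[n1@o1,n2@o2,x]))
print("dir",d,np.degrees(np.arctan2(d[1],d[0])))
# board top edge lines (front of top surface) both views
o1,n1=plane(a(0,47),a(500,88)); o2,n2=plane(b(327,160),b(310,400))
d=np.cross(n1,n2);d/=np.linalg.norm(d)
print("board edge",np.linalg.solve(np.array([n1,n2,[1,0,0]]),[n1@o1,n2@o2,0.47]),d)
E
```

```text
cap [ 0.4707 -0.1664  0.2203] [0.10260558202036878, 0.1026055820204705]
shoulder c [ 0.4977 -0.1604  0.2017] [0.20806913591831497, 0.20806913591827267]
dome [ 0.5804 -0.1429  0.211 ] [0.49295938548036267, 0.49295938548028023]
brk lower tip [ 0.4672 -0.1494  0.1953] [3.746418384283748, 3.746418384283646]
axis pt [ 0.5    -0.1595  0.2012]
axis pt [ 0.55   -0.1491  0.2044]
dir [-0.977  -0.2034 -0.0635] -168.2428719718326
board edge [ 0.47   -0.2042  0.2349] [-0.9868 -0.1445  0.0725]
```

The bar axis is at z≈0.203, the pin is at (0.4707,-0.1664) and the bar yaw is 12°. The cap stands only about 17 mm above the axis, so the fingers will clear it later. I'll insert the closed fingers behind the bar and swing it out.

```bash
python3 - <<'E'
from h import *
np.set_printoptions(precision=3,suppress=True)
P=np.array([0.4707,-0.1664]); r=0.080; z=0.217
def pose(th,off):
    t=np.radians(th);u=np.array([np.cos(t),np.sin(t)]);n=np.array([-u[1],u[0]])
    p=P+r*u+off*n
    return p,Rd(th-90)
ctrl.gripper_to(0.0)
p,R=pose(11,-0.0225)
ctrl.goto([*p,0.30],R)
hit=ctrl.servo_line([*p,z],v=0.1,f_stop=6)
print("down",hit,readout.read_tcp_pos(),readout.read_wrist_force(),readout.read_finger_gap(),readout.read_t())
if not hit:
    for th in (14,28,42,56,70,84,94):
        p,R=pose(th,-0.018)
        h=ctrl.servo_line([*p,z],R,v=0.07,f_stop=18)
        print(th,h,readout.read_tcp_pos(),readout.read_wrist_force())
        if h: break
    else:
        p,R=pose(104,-0.018)
        h=ctrl.servo_line([*p,z],R,v=0.03,f_stop=9)
        print("end",h,readout.read_tcp_pos(),readout.read_wrist_force()); ctrl.dwell(0.3)
        print(readout.read_tcp_pos(),readout.read_wrist_force())
snap("top","pics/t1.png"); snap("scene","pics/s1.png")
print(readout.read_t())
E
```

```text
down False [ 0.554 -0.173  0.218] [-0.398  0.171 -0.143] -0.00022589286617407205 7.675
14 False [ 0.553 -0.165  0.218] [0.26  0.198 0.157]
28 False [ 0.551 -0.146  0.218] [ 1.685 -1.851  1.722]
42 False [ 0.543 -0.126  0.218] [ 2.852 -0.96   1.641]
56 False [ 0.531 -0.11   0.217] [ 2.569 -1.684  1.692]
70 False [ 0.515 -0.097  0.217] [2.262 0.059 1.464]
84 False [ 0.497 -0.088  0.217] [2.933 0.673 1.448]
94 False [ 0.483 -0.085  0.217] [1.866 0.5   1.097]
end True [ 0.478 -0.084  0.217] [ 1.354 -0.041  0.432]
[ 0.478 -0.084  0.217] [ 0.727  0.794 -0.219]
11.2333
```

```bash
python3 - <<'E'
from h import *
np.set_printoptions(precision=4,suppress=True)
R=readout.read_ee_rot();p=readout.read_tcp_pos(); print(p,np.degrees(np.arctan2(R[1,0],R[0,0])))
h=ctrl.servo_line(p-0.012*R[:,0],R,v=0.03,f_stop=12)   # push a bit more, firm against the stop
print(h,readout.read_tcp_pos(),readout.read_wrist_force())
ctrl.dwell(0.3); print(readout.read_tcp_pos(),readout.read_wrist_force())
q=readout.read_tcp_pos()
ctrl.servo_line(q+0.02*R[:,0],v=0.1)
ctrl.servo_line([0.52,-0.10,0.36],Rd(8),v=0.25)
snap("wrist","pics/w3.png")
ctrl.servo_line([0.43,-0.13,0.36],Rd(8),v=0.25)
snap("wrist","pics/w4.png")
print(readout.read_t(),readout.read_wrist_force())
a=cv2.imread("pics/w3.png");b=cv2.imread("pics/w4.png")
cv2.imwrite("pics/w34.png",np.hstack([a,b])[:, :, :][::1]) if 0 else None
E
```

```text
[ 0.4781 -0.0839  0.2172] 9.958394589718772
True [ 0.4777 -0.084   0.2179] [1.8081 0.0116 0.2409]
[ 0.4777 -0.0839  0.2175] [2.3627 0.9537 0.1448]
13.5417 [0.1505 0.375  0.199 ]
```

View pics/w3.png

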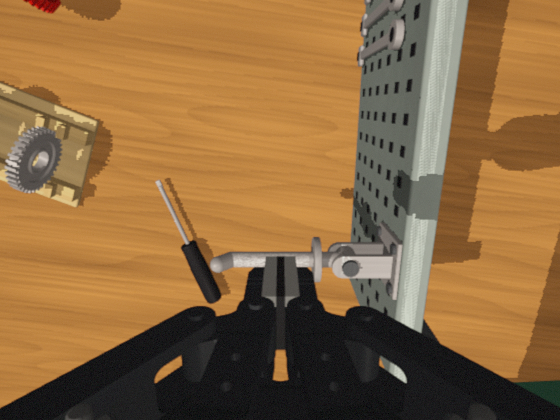

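View pics/w4.png

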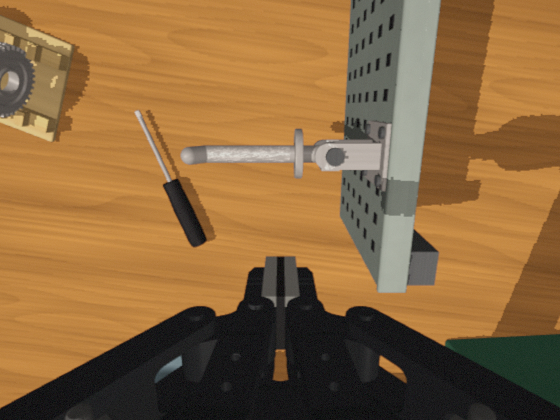

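Both pictures show the bar out and square to the board: in w4 the cap is at (335,156), the shoulder at (299,154) and the tip at (193,156). I'll measure these accurately.

```bash
python3 - <<'E'
import cv2,numpy as np
a=cv2.imread("pics/w3.png");b=cv2.imread("pics/w4.png")
cv2.imwrite("pics/w3c.png",cv2.resize(a[220:320,200:400],None,fx=4,fy=4,interpolation=cv2.INTER_CUBIC))
cv2.imwrite("pics/w4c.png",cv2.resize(b[100:220,170:370],None,fx=4,fy=4,interpolation=cv2.INTER_CUBIC))
E
```

```text
(no output)
```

View pics/w3c.png

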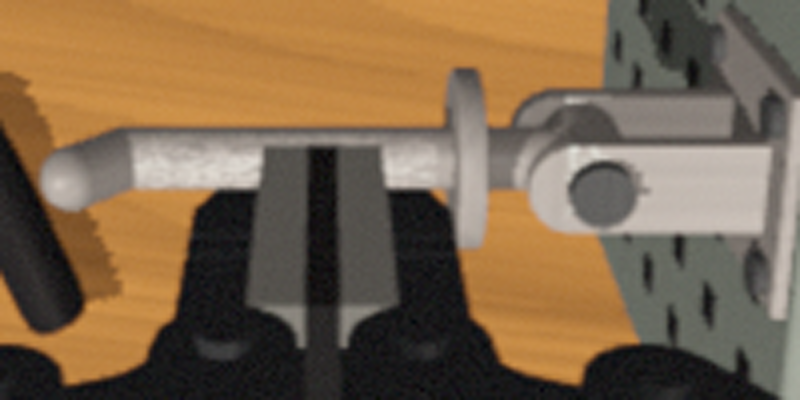

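View pics/w4c.png

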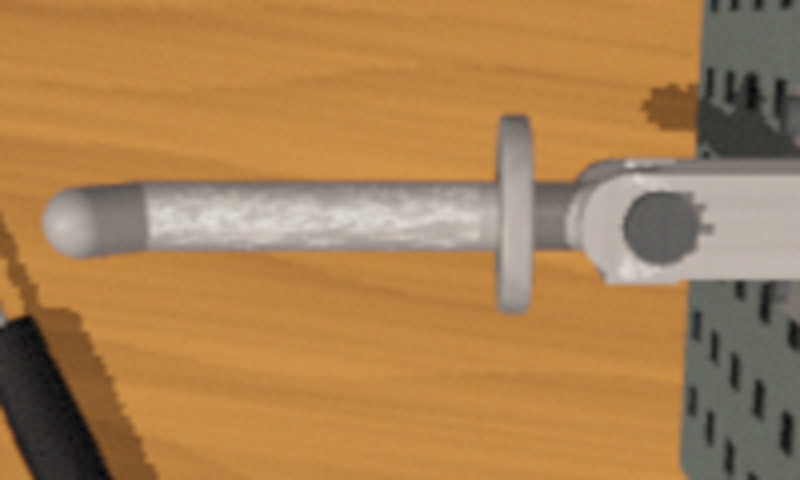

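```bash
python3 - <<'E'
from h import *
np.set_printoptions(precision=4,suppress=True)
A=loadm("pics/w3.png");B=loadm("pics/w4.png");A1=loadm("pics/w1.png")
a=lambda x,y:(A,(x/4+200,y/4+220)); b=lambda x,y:(B,(x/4+170,y/4+100))
for n,p,q in [("cap",a(603,193),b(661,228)),("shoulder c",a(466,158),b(514,214)),("dome",a(70,178),b(73,221)),("elbow",a(135,160),b(148,215.5))]:
    print(n,*tri(p,q))
def plane(p,q): 
    o,d1=ray(*p);_,d2=ray(*q);n=np.cross(d1,d2);return o,n/np.linalg.norm(n)
o1,n1=plane(a(150,160.5),a(430,160)); o2,n2=plane(b(150,215.5),b(480,215))
d=np.cross(n1,n2);d/=np.linalg.norm(d)
for y in (-0.13,-0.08):
    print("axis pt",np.linalg.solve(np.array([n1,n2,[0,1,0]]),[n1@o1,n2@o2,y]))
print(d,np.degrees(np.arctan2(d[1],d[0])))
T=camera_model("top")
E
```

```text
cap [ 0.4704 -0.1667  0.2188] [0.04076528267151191, 0.0407652826715754]
shoulder c [ 0.4672 -0.1397  0.203 ] [0.049266924950770244, 0.049266924950712096]
dome [ 0.4555 -0.0548  0.2135] [0.1488154628132565, 0.14881546281327593]
elbow [ 0.4571 -0.0674  0.2041] [0.17096927596251538, 0.17096927596258116]
axis pt [ 0.4658 -0.13    0.2039]
axis pt [ 0.4588 -0.08    0.2042]
[ 0.1379 -0.9904 -0.0059] -82.07247458661959
```

The hook is on its stop with yaw 97.9° and axis z≈0.204. The vertical play when threading is only 2 mm, so I'll touch the bar's top with the closed fingertips to check its height. Then I'll look at the rack.

```bash
python3 - <<'E'
from h import *
np.set_printoptions(precision=4,suppress=True)
t=np.radians(97.9);u=np.array([np.cos(t),np.sin(t)]);P=np.array([0.4707,-0.1666])
p=P+0.070*u
ctrl.servo_line([*p,0.250],Rd(7.9),v=0.25)
h=ctrl.servo_line([*p,0.222],v=0.02,f_stop=2.5)
print(h,readout.read_tcp_pos(),readout.read_wrist_force())
q=readout.read_tcp_pos()
ctrl.servo_line([q[0],q[1],0.33],v=0.25)
print("axis z by touch",q[2]-0.022-0.007)
g=np.array([0.500,0.290])
ctrl.goto([0.45,0.22,0.33],Rd(-14)); ctrl.gripper_to(0.06)
snap("wrist","pics/w5.png")
ctrl.servo_line([0.49,0.30,0.33],v=0.25)
snap("wrist","pics/w6.png")
print(readout.read_t())
E
```

```text
True [ 0.461  -0.0973  0.2294] [ 0.1927 -0.2006  2.9025]
axis z by touch 0.20040116313353096
18.1167
```

View pics/w5.png

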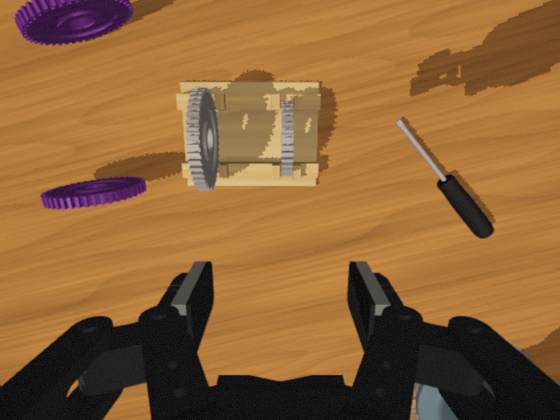

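View pics/w6.png

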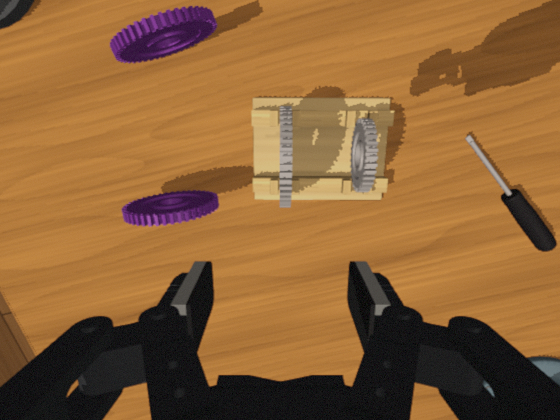

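w6 shows the large gear edge-on at column 286, rows 105–208. w5 shows its face with the bore at about (211,139). The rack is aligned with the image, so the yaw of -14° is right. I'll zoom in for the numbers.

```bash
python3 - <<'E'
import cv2,numpy as np
a=cv2.imread("pics/w5.png");b=cv2.imread("pics/w6.png")
A=cv2.resize(a[75:205,170:240],None,fx=4.4,fy=4.4,interpolation=cv2.INTER_CUBIC)
B=cv2.resize(b[85:215,240:350],None,fx=4.4,fy=4.4,interpolation=cv2.INTER_CUBIC)
print(A.shape,B.shape)
cv2.imwrite("pics/w56.png",np.hstack([A,B]))
E
```

```text
(572, 308, 3) (572, 484, 3)
```

View pics/w56.png

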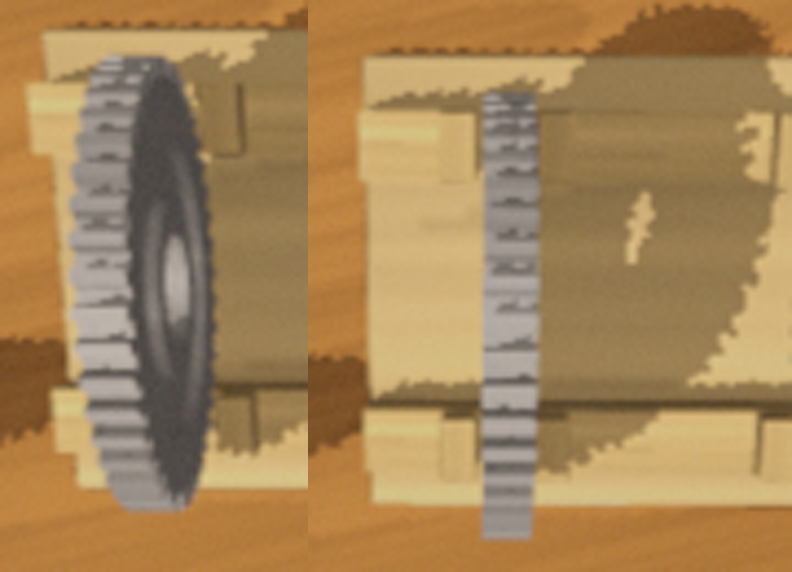

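```bash
python3 - <<'E'
from h import *
np.set_printoptions(precision=4,suppress=True)
A=loadm("pics/w5.png");B=loadm("pics/w6.png")
yaw=np.radians(-14);ax=np.array([-np.sin(yaw),np.cos(yaw),0]);tx=np.array([np.cos(yaw),np.sin(yaw),0])
o,d1=ray(B,(286.3,105.9));_,d2=ray(B,(285.5,207.7))
half=np.arccos(d1@d2)/2; bis=(d1+d2)/np.linalg.norm(d1+d2)
c=o+bis*0.055/np.sin(half); print("gear centre (R=55)",c)
# by two views: bore centre ray in w5, with centre on bisector
o5,d5=ray(A,(210.2,139.3))
# face point = centre - 6mm*ax ; shift ray origin by +6mm ax
M=lambda d:np.eye(3)-np.outer(d,d)
x=np.linalg.solve(M(d5)+M(bis),M(d5)@(o5+0.006*ax)+M(bis)@o); print("two-view",x)
print("normal plane yaw from w6 rays", (lambda n: np.degrees(np.arctan2(n[1],n[0])))(np.cross(d1,d2)))
# mid column top of the gear
mid=(286.25,150);oo,dd=ray(B,mid); print("top z.124",onz(B,mid,0.124))
# rack edges yaw w6
for p,q in [((252.8,98),(392,98)),((254.5,199.5),(380,199.5))]:
    a=onz(B,p,0.0);b=onz(B,q,0.0);v=b-a;print("rack",np.degrees(np.arctan2(v[1],v[0])),a,b)
print(A['xyz'],B['xyz'])
E
```

```text
gear centre (R=55) [0.5059 0.2896 0.0714]
two-view [0.5072 0.2891 0.0754]
normal plane yaw from w6 rays 75.86161646507139
top z.124 [0.5208 0.2865 0.124 ]
rack -103.96937421934437 [0.5781 0.3134 0.    ] [0.5361 0.1446 0.    ]
rack -103.96965535109311 [0.4508 0.3458 0.    ] [0.4096 0.18   0.    ]
[0.5215 0.2015 0.4515] [0.5614 0.2823 0.4509]
```

The gear centre is about (0.505,0.2895) with axis yaw 76°. The camera gave 71 mm for its height against 69 mm in the text. The wrist camera reads 2–3 mm high here, as it did against the bar touch. Now the grasp.

```bash
python3 - <<'E'
from h import *
np.set_printoptions(precision=4,suppress=True)
g=[0.505,0.2895]
ctrl.gripper_to(0.042)
ctrl.goto([*g,0.20],Rd(-14))
h=ctrl.servo_line([*g,0.126],v=0.08,f_stop=5)
print(h,readout.read_tcp_pos(),readout.read_wrist_force())
if not h:
    ctrl.gripper_to(0.0)
    print("gap",readout.read_finger_gap(),readout.read_tcp_pos(),readout.read_wrist_force())
    snap("wrist","pics/w7.png");snap("scene","pics/s2.png")
print(readout.read_t())
E
```

```text
False [0.5054 0.29   0.1266] [0.2098 0.2673 0.7656]
gap 0.010216406913960066 [0.5055 0.2901 0.1268] [-0.2284  0.9487  2.7932]
20.575
```

View pics/s2.png

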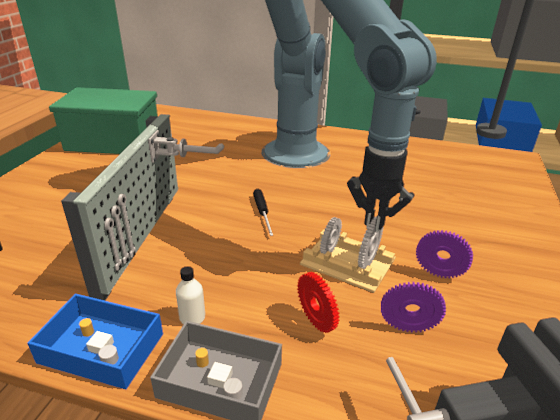

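View pics/w7.png

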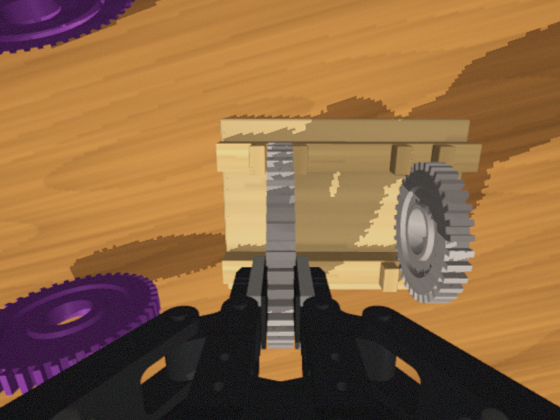

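```bash
python3 - <<'E'
from h import *
np.set_printoptions(precision=4,suppress=True)
B=loadm("pics/w7.png")
for x in (0.500,0.5055,0.511):
    c=np.array([x,0.29,0.069]);tx=np.array([np.cos(np.radians(-14)),np.sin(np.radians(-14)),0])
    pts=[proj(B,c+0.055*(np.cos(a)*tx+np.sin(a)*np.array([0,0,1]))) for a in np.radians(np.arange(0,181,3))]
    pts=np.array(pts);print(x,pts[:,1].min(),pts[:,1].max(),pts[:,0].mean())
im=cv2.imread("pics/w7.png");col=im[:,281].astype(int);
cv2.imwrite("pics/w7c.png",cv2.resize(im[130:360,220:350],None,fx=2.5,fy=2.5))
E
```

```text
0.5 154.4683175977572 357.52062089485867 281.9442743082499
0.5055 144.07899034030436 348.6656212740232 279.05582495430855
0.511 133.50659541938904 339.6502223280853 276.1093890911291
```

View pics/w7c.png

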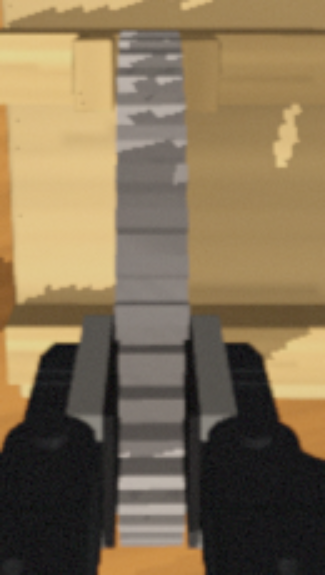

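The gear is centred under the tool to within about 0.5 mm and gripped. I'll lift it, carry it over the hook, and touch its lower rim on the bar from above. That gives a direct gear-to-bar height reference.

```bash
python3 - <<'E'
from h import *
np.set_printoptions(precision=4,suppress=True)
p=readout.read_tcp_pos()
ctrl.servo_line([p[0],p[1],0.36],v=0.15)
ctrl.dwell(0.2);print("lift",readout.read_wrist_force(),readout.read_finger_gap())
t=np.radians(97.9);u=np.array([np.cos(t),np.sin(t)]);P=np.array([0.4707,-0.1666])
ctrl.goto([*(P+0.070*u),0.36],Rd(7.9))
ctrl.servo_line([*(P+0.070*u),0.335],v=0.08)
ctrl.dwell(0.2);f0=readout.read_wrist_force()
h=ctrl.servo_line([*(P+0.070*u),0.308],v=0.015,f_stop=2)
print(h,readout.read_tcp_pos(),readout.read_wrist_force(),f0)
q=readout.read_tcp_pos()
snap("scene","pics/s3.png");snap("wrist","pics/w8.png")
ctrl.servo_line([q[0],q[1],0.345],v=0.1)
print(readout.read_t(),readout.read_finger_gap())
E
```

```text
lift [-0.7358 -0.0585 -5.9404] 0.010199878798262764
True [ 0.461  -0.0973  0.3197] [-0.1005  0.1405  5.1431] [-0.1077 -0.3355 -6.3578]
26.1833 0.010672986965245143
```

View pics/s3.png

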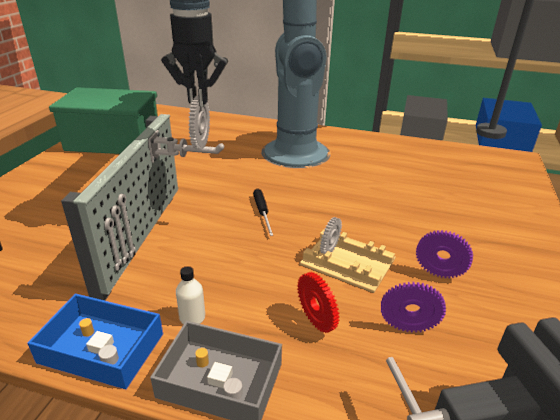

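View pics/w8.png

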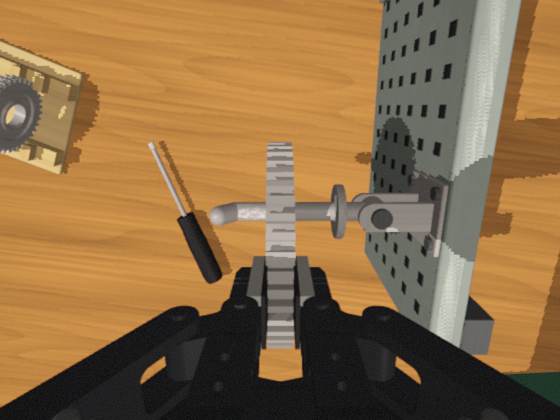

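The gear touched the bar at TCP z=0.3197, where 0.3202 was predicted from the fingertip touch. The axis is therefore at z≈0.2005. Threading needs TCP z≈0.263, and I'll thread slowly with a force stop.

```bash
python3 - <<'E'
from h import *
np.set_printoptions(precision=4,suppress=True)
t=np.radians(97.9);u=np.array([np.cos(t),np.sin(t)]);P=np.array([0.4707,-0.1666])
ctrl.servo_line([*(P+0.165*u),0.345],v=0.2)
ctrl.servo_line([*(P+0.165*u),0.263],v=0.15)
ctrl.dwell(0.1); print(readout.read_tcp_pos(),readout.read_wrist_force())
snap("scene","pics/s4.png")
h=ctrl.servo_line([*(P+0.080*u),0.263],v=0.03,f_stop=3)
p=readout.read_tcp_pos();print(h,p,"r",(p[:2]-P)@u,readout.read_wrist_force(),readout.read_t())
snap("scene","pics/s5.png");snap("wrist","pics/w9.png")
a=cv2.imread("pics/s4.png")[70:190,120:260];b=cv2.imread("pics/s5.png")[70:190,120:260]
cv2.imwrite("pics/s45.png",cv2.resize(np.hstack([a,b]),None,fx=2.8,fy=2.8,interpolation=cv2.INTER_CUBIC))
E
```

```text
[ 0.4494 -0.0033  0.2644] [-0.3266  0.4038 -5.1544]
False [ 0.4597 -0.0872  0.263 ] r 0.08011177951448645 [ 0.5465 -0.2565 -5.4802] 30.6417
```

View pics/s45.png

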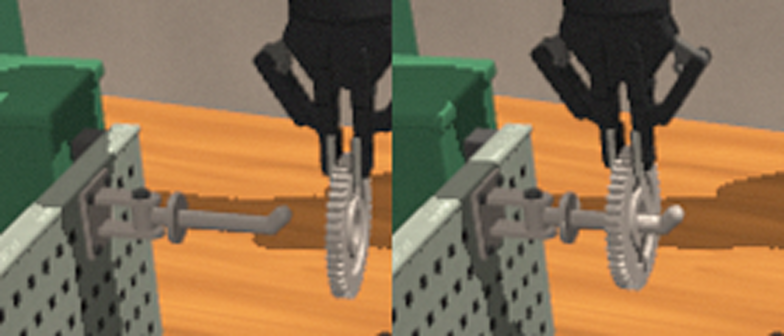

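View pics/w9.png

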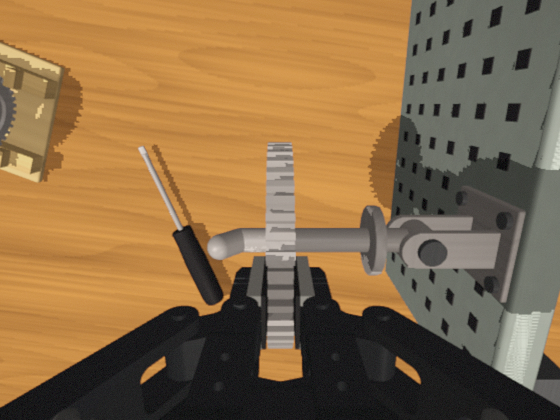

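The gear is threaded with no contact force, and the picture shows the bar's end standing out in front of the bore. I'll lower it almost to hanging height and press it back slowly.

```bash
python3 - <<'E'
from h import *
np.set_printoptions(precision=4,suppress=True)
t=np.radians(97.9);u=np.array([np.cos(t),np.sin(t)]);P=np.array([0.4707,-0.1666])
h=ctrl.servo_line([*(P+0.060*u),0.2525],v=0.05,f_stop=4); 
ctrl.dwell(0.2);f0=readout.read_wrist_force();print(h,readout.read_tcp_pos(),f0)
if not h:
    h=ctrl.servo_line([*(P+0.042*u),0.2525],v=0.03,f_stop=4)
    f=readout.read_wrist_force();p=readout.read_tcp_pos();print("near",h,(p[:2]-P)@u,f-f0)
    if not h:
        h=ctrl.servo_line([*(P+0.028*u),0.2525],v=0.006,f_stop=4)
        f=readout.read_wrist_force();p=readout.read_tcp_pos();print("press",h,p,(p[:2]-P)@u,"along",(f-f0)[:2]@u,f-f0)
        ctrl.dwell(0.1);f=readout.read_wrist_force();p=readout.read_tcp_pos();print((p[:2]-P)@u,"along",(f-f0)[:2]@u,f-f0)
print(readout.read_t())
E
```

```text
False [ 0.4626 -0.1067  0.2527] [ 0.2951  0.3155 -6.2283]
near False 0.04213817966377352 [-0.5314 -0.1291  1.2505]
press True [ 0.4645 -0.1301  0.2511] 0.0370014765103418 along -0.8027851136761965 [ 0.5875 -0.729   9.0206]
0.037006960974401704 along 0.35990376997954165 [0.1421 0.3831 8.0013]
33.6583
```

The stop came from vertical contact: the tool dipped 1.5 mm and the gear rested on the bar. I'll raise it slightly and repeat.

```bash
python3 - <<'E'
from h import *
np.set_printoptions(precision=4,suppress=True)
t=np.radians(97.9);u=np.array([np.cos(t),np.sin(t)]);P=np.array([0.4707,-0.1666])
def st(tag):
    f=readout.read_wrist_force();p=readout.read_tcp_pos();print(tag,"r %.4f z %.4f"%((p[:2]-P)@u,p[2]),"along %.2f z %.2f"%(f[:2]@u,f[2]),readout.read_t());return f[:2]@u
ctrl.servo_line([*(P+0.040*u),0.2540],v=0.02); ctrl.dwell(0.15); b=st("raised")
h=ctrl.servo_line([*(P+0.030*u),0.2540],v=0.008,f_stop=5);st(("press",h)); ctrl.dwell(0.1);st("after")
E
```

```text
raised r 0.0402 z 0.2534 along 0.31 z -6.33 34.2333
('press', True) r 0.0368 z 0.2523 along 0.05 z -5.77 35.0
after r 0.0370 z 0.2516 along -0.14 z -1.75 35.1
```

Force stops drop the held force, because the target is reset to the actual position. I'll press in small commanded steps instead and read the force after each.

```bash
python3 - <<'E'
from h import *
np.set_printoptions(precision=4,suppress=True)
t=np.radians(97.9);u=np.array([np.cos(t),np.sin(t)]);P=np.array([0.4707,-0.1666])
def st(tag):
    f=readout.read_wrist_force();p=readout.read_tcp_pos();print(tag,"r %.4f z %.4f"%((p[:2]-P)@u,p[2]),"along %.2f lat %.2f z %.2f"%(f[:2]@u,f[0]*u[1]-f[1]*u[0],f[2]),"%.2f"%readout.read_t());return f[:2]@u
ctrl.servo_line([*(P+0.0385*u),0.2535],v=0.02); ctrl.dwell(0.15); st("raised")
r=0.0375
while r>0.0315:
    ctrl.servo_line([*(P+r*u),0.2535],v=0.01,f_stop=9); ctrl.dwell(0.06)
    F=st("%.4f"%r)
    if F>8: break
    r-=0.0005
E
```

```text
raised r 0.0387 z 0.2530 along 1.16 lat -0.15 z -5.14 35.58
0.0375 r 0.0374 z 0.2535 along -0.96 lat 0.12 z -5.73 35.88
0.0370 r 0.0370 z 0.2535 along 0.45 lat -0.59 z -6.33 36.19
0.0365 r 0.0365 z 0.2535 along 0.41 lat 0.24 z -5.21 36.50
0.0360 r 0.0362 z 0.2535 along 0.68 lat 0.22 z -5.86 36.81
0.0355 r 0.0361 z 0.2535 along 2.40 lat 0.40 z -5.46 37.12
0.0350 r 0.0360 z 0.2535 along 5.31 lat -0.48 z -3.25 37.42
0.0345 r 0.0359 z 0.2535 along 6.07 lat -1.07 z -3.70 37.73
0.0340 r 0.0359 z 0.2535 along 5.49 lat -1.25 z -3.16 38.04
0.0335 r 0.0359 z 0.2535 along 6.43 lat -0.39 z -3.02 38.35
0.0330 r 0.0358 z 0.2535 along 8.04 lat -0.85 z -2.40 38.66
```

```bash
python3 - <<'E'
from h import *
np.set_printoptions(precision=4,suppress=True)
t=np.radians(97.9);u=np.array([np.cos(t),np.sin(t)]);P=np.array([0.4707,-0.1666])
def st(tag):
    f=readout.read_wrist_force();p=readout.read_tcp_pos();print(tag,"r %.4f z %.4f"%((p[:2]-P)@u,p[2]),"along %.2f lat %.2f z %.2f"%(f[:2]@u,f[0]*u[1]-f[1]*u[0],f[2]),"%.2f"%readout.read_t());return f[:2]@u
r=0.0325
while r>0.029:
    ctrl.servo_line([*(P+r*u),0.2535],v=0.01,f_stop=9); ctrl.dwell(0.06)
    F=st("%.4f"%r)
    if F>11: break
    r-=0.0005
for _ in range(3): ctrl.dwell(0.15); st("hold")
snap("wrist","pics/w10.png");snap("scene","pics/s6.png")
E
```

```text
0.0325 r 0.0358 z 0.2535 along 8.52 lat -1.15 z -2.39 38.97
0.0320 r 0.0357 z 0.2535 along 8.76 lat -1.51 z -2.22 39.27
0.0315 r 0.0357 z 0.2535 along 9.59 lat -1.23 z -1.19 39.58
0.0310 r 0.0357 z 0.2535 along 10.51 lat -1.69 z -1.20 39.89
0.0305 r 0.0356 z 0.2535 along 10.95 lat -1.41 z -0.20 40.20
0.0300 r 0.0356 z 0.2535 along 11.82 lat -1.70 z -0.09 40.51
hold r 0.0356 z 0.2535 along 11.91 lat -2.35 z 0.09 40.66
hold r 0.0356 z 0.2535 along 11.43 lat -2.08 z -0.32 40.81
hold r 0.0355 z 0.2535 along 11.45 lat -2.09 z -0.04 40.96
```

View pics/w10.png

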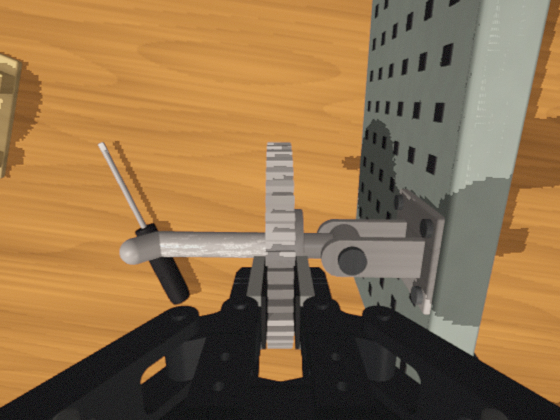

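The gear is pressed home at about 11.5 N and has been held for over 0.5 s. Now I'll relax most of the push, lower the gear onto the bar, and release it.

```bash
python3 - <<'E'
from h import *
np.set_printoptions(precision=4,suppress=True)
t=np.radians(97.9);u=np.array([np.cos(t),np.sin(t)]);P=np.array([0.4707,-0.1666])
def st(tag):
    f=readout.read_wrist_force();p=readout.read_tcp_pos();print(tag,"r %.4f z %.4f"%((p[:2]-P)@u,p[2]),"along %.2f lat %.2f z %.2f"%(f[:2]@u,f[0]*u[1]-f[1]*u[0],f[2]),"%.2f"%readout.read_t());return f[:2]@u
ctrl.servo_line([*(P+0.0350*u),0.2535],v=0.01); ctrl.dwell(0.1); st("relaxed")
h=ctrl.servo_line([*(P+0.0350*u),0.2500],v=0.008,f_stop=5); st(("lower",h)); ctrl.dwell(0.1); st("lowered")
p=readout.read_tcp_pos()
ctrl.gripper_to(0.036); st("open"); print(readout.read_finger_gap())
ctrl.dwell(0.2)
snap("wrist","pics/w11.png");snap("scene","pics/s7.png")
E
```

```text
relaxed r 0.0360 z 0.2535 along 5.96 lat -0.34 z -3.38 41.81
('lower', True) r 0.0363 z 0.2510 along -0.66 lat 1.36 z 4.34 42.23
lowered r 0.0363 z 0.2509 along -2.05 lat -0.01 z 6.41 42.33
open r 0.0397 z 0.2478 along 0.52 lat 0.04 z -0.14 42.69
0.03602406908690121
```

View pics/w11.png

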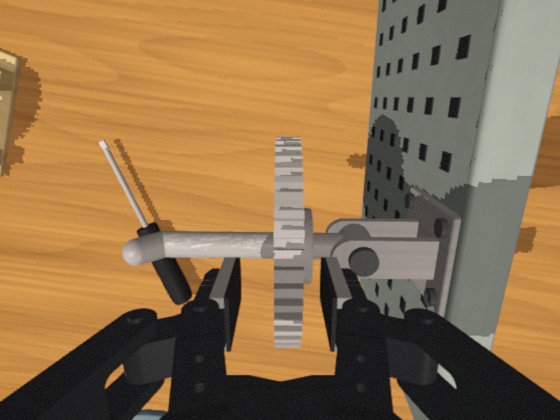

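The fingers are clear on both sides, and the gear still looks seated against the shoulder. I'll lift away and check.

```bash
python3 - <<'E'
from h import *
np.set_printoptions(precision=4,suppress=True)
p=readout.read_tcp_pos()
t=np.radians(97.9);u=np.array([np.cos(t),np.sin(t)]);P=np.array([0.4707,-0.1666])
q=P+0.037*u
ctrl.servo_line([*q,p[2]+0.002],v=0.03,f_stop=3)
h=ctrl.servo_line([*q,0.33],v=0.1,f_stop=4);print(h,readout.read_wrist_force())
ctrl.servo_line([0.44,-0.12,0.37],v=0.2);ctrl.dwell(0.2)
m1,a=snap("wrist","pics/w12.png")
ctrl.servo_line([0.36,-0.02,0.36],v=0.25)if False else None
m2,b=snap("scene","pics/s8.png");snap("top","pics/t2.png")
print(readout.read_t())
c=cv2.resize(a[100:310,180:420],None,fx=2.0,fy=2.0,interpolation=cv2.INTER_CUBIC)[:420]
d=cv2.resize(b[110:215,130:230],None,fx=3,fy=4,interpolation=cv2.INTER_CUBIC)[:420]
cv2.imwrite("pics/f1.png",np.hstack([c,d]))
E
```

```text
False [-0.1037  0.4266  0.2709]
44.9583
```

View pics/f1.png

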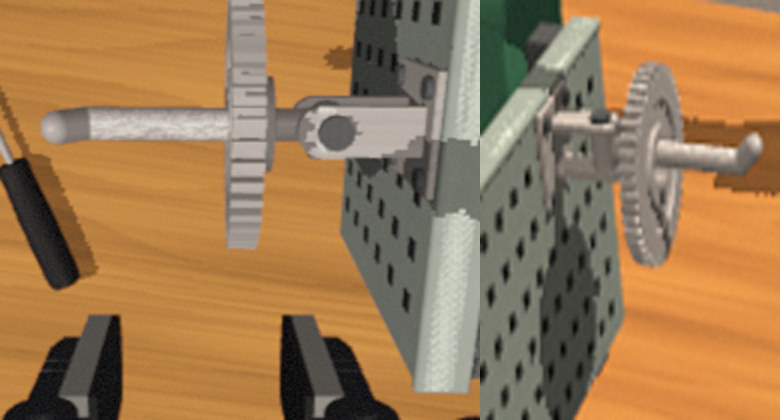

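View pics/t2.png

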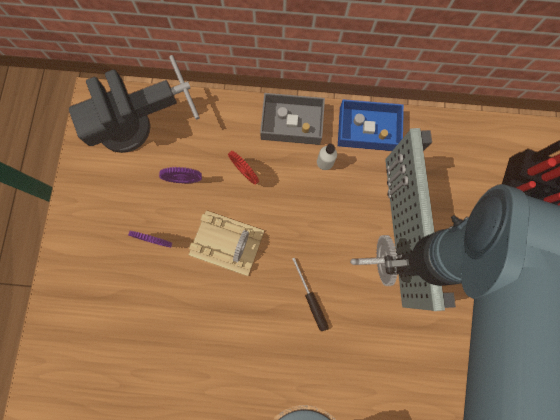

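```bash
python3 - <<'E'
from h import *
a=cv2.imread("pics/w12.png")
cv2.imwrite("pics/f2.png",cv2.resize(a[90:230,190:360],None,fx=4.2,fy=4.2,interpolation=cv2.INTER_CUBIC))
E
```

```text
(no output)
```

View pics/f2.png

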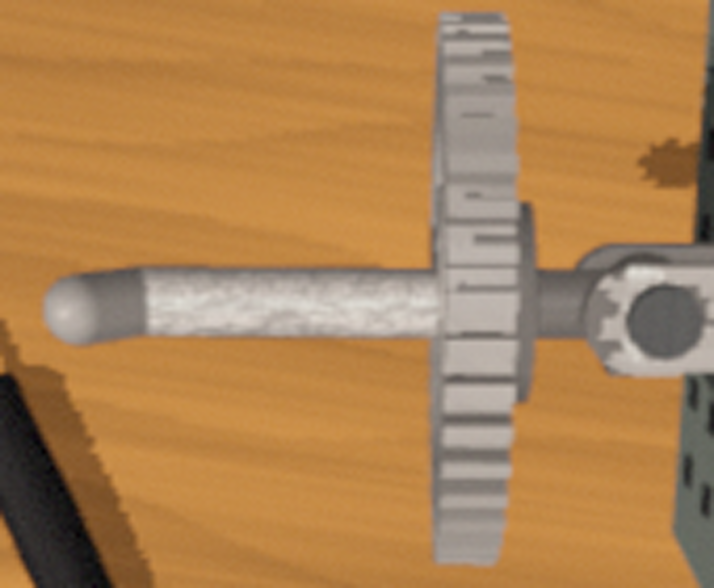

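```bash
python3 - <<'E'
from h import *
np.set_printoptions(precision=4,suppress=True)
m=loadm("pics/w12.png");k=lambda x,y:(x/4.2+190,y/4.2+90)
cap=onz(m,k(664,320),0.2188);dome=onz(m,k(80,311),0.2135);v=(dome-cap)[:2];print("bar yaw",np.degrees(np.arctan2(v[1],v[0])),np.linalg.norm(v))
t=np.radians(97.8);u=np.array([np.cos(t),np.sin(t)])
for z in (0.249,0.252,0.254):
    f=onz(m,k(440,300),z);b=onz(m,k(519,300),z); print(z,"front",(f-cap)[:2]@u,"rear",(b-cap)[:2]@u)
# ends: face yaw
o,d1=ray(m,k(440,14));_,d2=ray(m,k(433,563));n=np.cross(d1,d2);
# lateral of gear: tangents
_,e1=ray(m,k(478,12));_,e2=ray(m,k(470,564));half=np.arccos(e1@e2)/2;bi=(e1+e2)/np.linalg.norm(e1+e2)
c=o+bi*0.055/np.sin(half);n2=np.cross(e1,e2);n2/=np.linalg.norm(n2)
print("centre",c,"x %.4f lat %.4f"%((c-cap)[:2]@u,(c-cap)[0]*u[1]-(c-cap)[1]*u[0]),"plane normal yaw",np.degrees(np.arctan2(n2[1],n2[0])),"nz",n2[2])
E
```

```text
bar yaw 97.97136378153714 0.11151213027217197
0.249 front 0.04265732371592048 rear 0.02951158626752171
0.252 front 0.042710340725056875 rear 0.029729543545821916
0.254 front 0.04274568539781449 rear 0.02987484839802208
centre [ 0.4657 -0.132   0.1937] x 0.0348 lat -0.0002 plane normal yaw 98.41945024492232 nz -0.03924062146676061
```

All checks agree: gear centre about 36 mm from the pin, rear face about 30 mm, lateral offset about 0, bar yaw unchanged at 98.0°, and the other things in place. Handing in.

```bash
python3 - <<'E'
from h import *
ctrl.dwell(0.3); print(readout.read_wrist_force(),readout.read_t()); order.hand_in(); print(readout.read_t())
E
```

```text
[ 0.01695812 -0.53585906 -1.203113  ] 45.2583
the job is handed in; nothing more can be done
the job is handed in; nothing more can be done
```

The larger grey gear is hanging on the hook against its shoulder, with the hook out on its stop. I handed the job in at about 45 s and no verdict was reported.

**What I did:** I swung the hook out with the closed fingers until it met the stop. I then took the larger gear from the rack and found the bar height by touch. The gear threaded at 5 mm above the axis without any contact force. I pressed it on the shoulder at about 11.5 N for more than 0.5 s, lowered it onto the bar, released it and lifted clear.

**Last checks (wrist camera):**
- **Hook:** the bar yaw is 98.0°, against 97.6–97.9° measured just after the swing, so it has not folded back.
- **Gear position:** the rear face is 29.7 mm and the front face 42.7 mm from the pin, so the centre is at about 36 mm. The sideways offset is about 0, and the face is square to the bar within about 1° in yaw and 2° in tilt.
- **Surroundings:** the small gear, oil bottle, screwdriver and decoys look unmoved in the top picture, and the gripper is clear of everything.

**What disagreed:**
- The wrist camera read the bar axis at z≈0.204, but two touches gave about 0.2005, so I used the touch value.
- A second camera estimate of the gear centre gave 34.8 mm from the pin instead of 36 mm. It lies within the tolerance.
- My first two presses stopped early. In the first the gear was resting on the bar, and a force stop does not hold the force, so I pressed in small commanded steps instead.

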